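# Open the specimen case's combination lock and hold it over the light plate

## Robot

A 6-joint arm with a two-finger parallel gripper is mounted at the origin on the work surface. World frame = base frame: x ahead of the robot, y to its left, z up, the work surface at z = 0. Lengths are in m, angles in rad, forces in N, time in s.
With the tool pointing down it reaches from about 0.35 to 0.775 m from the base axis. Payload 5.5 kg.
Tool frame: the origin (TCP) lies at the very end of the fingers, on their centre line; the grasp point (between the pads) lies 19 mm behind it (grip_point_offset is the distance from the TCP to the grasp point, in m); z points along the fingers, y is the direction in which the jaws open and shut (so a half turn about z gives the same grasp; the last joint's range is limited). The gripper opens to 85 mm and grips with 20 to 120 N. Pads are 22 mm wide; open, the fingers measure 114 mm over their backs; the gripper's body (76 mm by 85 mm) begins 54 mm behind the grasp point. The pads swing forward as they close: fully open they stand 13 mm farther back than shut.
Start: joints at [-1.426, 0.313, 0.046, 1.304, 0, 1.431], TCP at [0.162, -0.552, 0.231] pointing down, gripper open.
Joint ranges: [-2.76, 2.76], [-0.86, 1.69], [-1.03, 1.26], [-2.2, 2.34], [-1.47, 1.5], [-3.14, 3.14]. Speed limits (rad/s): [2.57, 2.57, 3.14, 3.14, 3.14, 3.14].

## Interface

Orientations are given as a unit quaternion [w, x, y, z].
In Python, from workcell import * gives the robot as it stands.
- The arm moves only by the shell command python3 -m crank 'ROWS' [OPENING] [FORCE]. ROWS is a JSON object of lists of equal length, an entry for each row: "travel": the shift along the tool's x, y, z in units of 40 mm (1.0 is 40 mm), a list of three; "turn": the turn about the tool's z in rad. In form: {"travel": [[x, y, z], ...], "turn": [turn, ...]}. A call has 1 to 5 rows; each row is the pose to reach, as a shift and turn from the pose commanded when the call began, along the tool's axes at that moment; what a row does not reach only later rows make up. A row lasts 1/12 s, in which the tool goes at most 41.7 mm and 7.16 degrees, less where a joint would pass 70% of its speed; a pose out of reach is approached as far as the arm can. A call with a gripper value outside its range is refused whole. OPENING is the finger opening in mm, from 0 to 85.4, set as the call begins (- or left out, the last holds). The fingers move at their own pace and stop on an object; FORCE is the grip in N (left out, the last holds). Time passes only in rows, so rows that repeat a pose let the fingers close. It gives the time, the measured TCP pose, the force and the opening at its end, in the units of the state.
- get_state(): the state, without advancing time (a new reading comes with each control period).
- read_camera(name): name is "side" or "top" or "wrist"; returns a dict with "image" (480x640x3 uint8, red, green, blue), "K" (3x3 intrinsics, pixels), "k1" (the pictures are not rectified: a ray, as slopes to the right and down, at radius r is drawn at 1 + k1 r^2 times it, then the intrinsics apply), "R" (3x3) and "t" (3): a world point X has camera coordinates R X + t. Camera axes: x right, y down, z forward; pixel columns grow to the right and rows downward; lengths in m; the calibration is good to about 2 mm. A picture is of the moment at which its call begins. There is no depth.
- hand_in(): hands the job in, once; it reports no verdict.
The state is a dict: "clock": time; "joint_pos": joint angles; "qvel": joint speeds; "tau": joint torques, N m; "tcp_pos": TCP position; "orientation": TCP orientation; "wrist_force": force on the tool from outside, world axes, zero at the start; "ft_torque": the same for the moment, N m; "finger_gap": finger opening in m.
Only numpy, scipy, OpenCV 4.12 (cv2) and the standard library are available. Lean on these libraries where they do the work, as an engineer would, in place of code of your own. Each camera call takes 0.05 s, during which the arm holds its last target. There are 200 camera calls.

## Task

Turn the dial of the combination padlock on the specimen case anticlockwise, feeling for the clicks, until its pointer sits in the notch facing the shackle, and only then, with the lock still in its rest, pull the shackle straight out as far as it goes. Lift the opened lock off the case and finish still holding it in the gripper over the middle of the white light plate, about 15 cm above the bench, still and level, dial on top, shackle fully open. Do not force the shackle before the dial is set, and leave the dishes, beaker, bottle, cup and pen where they are.

Things in the scene. Friction and masses are not known exactly. Their poses are not given: they have to be found in the camera images.
- case: low aluminium specimen case fixed on the bench, 266 x 226 mm (its x, y), lid 70 mm above the bench; origin: centre of its underside. On its lid lies the padlock in a steel rest: a pedestal 12 mm high and four stops 22 mm high at the lock's corners (1.5 mm play; the middle 44 mm of the lock's sides is free)
- eye (a point): centre of a closed steel staple eye on the lid, 5 mm thick, 19 mm wide, its top 36 mm above the lid, 10.5 mm in front of the lock's body. The shackle's short leg (+y side of the lock) passes through it: the lock cannot be lifted off until the shackle is out at least 21 mm
- lock: loose combination padlock, 0.3 to 0.5 kg, lying dial up, 40 mm from the case's middle along the case's +x and turned like the case (shackle towards the robot's side): steel body 60 x 60 x 28 mm; origin: centre of the body's underside; z out through the dial; the shackle points to -x; a dark index mark on the top's -x edge, in the middle
- dial (a joint): dial angle, rad, anticlockwise from above; 0 = opening notch (+-0.1): pointer at the index and shackle. Starts between -2.35 and -0.8, mostly in a notch; the pointer stands at the lock's yaw + pi + this value. Click notches every 0.524 rad draw the dial in when let go (not from a crest midway); passing one takes 0.06 N m. Stops at -2.7 and 0.7. Away from 0 the shackle is blocked after 4 mm or less
- dial_grip (a point): on the dial's axis, 45 mm above the lock's underside, in the black grip bar: 10 mm thick, 38 mm long along this point's x (pointed end with a white line, the pointer, at its -x), 34 to 55 mm above the lock's underside; round skirt of 44 mm below it, top 35 mm above the lock's underside
- shackle (a joint): how far the shackle is pulled out of the lock, m: 0 = home, 0.026 = its stop, fully open. It slides along the lock's -x, takes 2 to 4 N (friction, no spring) and stays where it is left
- bow (a point): middle of the shackle's bow, on the bar's axis: 7 mm round steel bar, here along the lock's y, straight for 18 mm; shackle home, 78 mm from the lock's centre towards its -x and 26 mm above the lid. 35 mm clear between the legs, 44 mm between bow and lock body, less the eye beside the +y leg. Moves with the shackle
- plate: white light plate fixed on the bench, 130 x 130 x 16 mm with a round glass window of 100 mm; origin: centre of its underside
- dish_a: closed clear plastic culture dish, 58 mm across, 14 mm high, on the case's lid behind the lock; bystander; origin: centre of its underside
- dish_b: closed clear plastic culture dish, 58 mm across, 14 mm high, lying on the light plate; bystander; origin: centre of its underside
- beaker: glass beaker, 64 mm across, 85 mm high; bystander; origin: centre of its underside
- dropper: amber dropper bottle with black cap, 40 mm across, 75 mm high; bystander; origin: centre of its underside
- marker: black marker pen lying on the bench, 14 mm thick, 125 mm long along its x; bystander; origin: underside of its middle
- weigh_cup: small steel cup, 56 mm across, 40 mm high; bystander; origin: centre of its underside

How it is judged:
On the way, in this order (a step that is already met when the one before it is completed fails the run):
1. the dial is at the opening notch, the shackle still home and the lock in its rest (value of joint dial between -0.13 and 0.13 rad and value of joint shackle below 0.004 m and height (world z) of lock below 0.09 m), for 0.2 s.
2. the shackle is pulled out, the lock still in its rest (value of joint shackle above 0.022 m and height (world z) of lock below 0.09 m and x of lock in the frame of case between 0.03 and 0.05 m), for 0.2 s.
At the end, for the whole second after the job is handed in: the lock is held in the fingers (more than 1 N), its underside's centre 100 to 220 mm above the bench and within 50 mm horizontally of the light plate's centre, its dial axis within 0.26 rad of vertical, the shackle out more than 21 mm, at rest, touching neither case, plate nor any bystander (value of joint shackle above 0.021 m and height (world z) of lock between 0.1 and 0.22 m and horizontal distance between lock and plate below 0.05 m and angle between lock's own z axis and vertical below 0.26 rad and contact force between the fingers and lock above 1 N and linear speed of lock below 0.03 m/s and contact force between lock and case below 0.2 N and contact force between lock and plate below 0.2 N and contact force between lock and dish_a below 0.2 N and contact force between lock and dish_b below 0.2 N and contact force between lock and beaker below 0.2 N and contact force between lock and dropper below 0.2 N and contact force between lock and marker below 0.2 N and contact force between lock and weigh_cup below 0.2 N); the arm keeps its last pose, push and grip.
It fails at once if the shackle is forced out past 6 mm while the dial is away from the opening notch and the lock lies in its rest (value of joint shackle between 0.006 and 0.015 m and not (value of joint dial between -0.3 and 0.3 rad) and height (world z) of lock below 0.09 m).
It fails at once if a bystander is pushed more than 30 mm from its place (distance of any of dish_a, dish_b, beaker, dropper, marker, weigh_cup from where it was at the start of the episode above 0.03 m).
It also fails if it takes over 72 s, if anything falls off the work surface, if the arm or the gripper's body presses on something with over 40 N, if the wrist force passes 120 N, or if a joint passes its speed limit or range.

## Working session

There is one attempt and no reset: what is moved stays moved. The work goes in short steps, Python scripts to look and compute and a shell command to move; the robot and the scene stay as the last step left them, time stands still between calls to the robot, and variables do not carry over. Pictures are saved under pics/ and viewed, about 8 in all and at most 12, crops included, and the job is handed in when it is done.

```bash
mkdir -p pics; ls
python3 - <<'E'
from workcell import *
import cv2
s=get_state();print(s)
for n in("top","side"):
    c=read_camera(n);cv2.imwrite(f"pics/{n}0.png",c["image"][:,:,::-1]);print(n,c["K"],c["k1"],c["R"],c["t"])
E
```

```text
pics
{'clock': 0.0, 'joint_pos': array([-1.42560314e+00,  3.14004331e-01,  4.49702143e-02,  1.30358891e+00,
        2.12868668e-05,  1.43123283e+00]), 'qvel': array([ 0.00090839,  0.00087628, -0.00032546, -0.00060462,  0.00012672,
        0.0015153 ]), 'tau': array([-4.51736259e-04, -4.80630827e+01,  2.98529184e+01,  1.94572000e-02,
       -2.25718022e-04,  6.14260056e-07]), 'tcp_pos': array([ 0.1614739 , -0.55133056,  0.23040305]), 'orientation': array([-9.13376089e-04,  9.89880903e-01,  1.41897720e-01,  8.07245422e-06]), 'wrist_force': array([ 0.03337301, -0.38836271, -0.52515602]), 'ft_torque': array([-0.0041782 , -0.01008936, -0.02595494]), 'finger_gap': 0.08527396240803461}
top [[458.21522212   0.         323.46497904]
 [  0.         458.21522212 242.02480443]
 [  0.           0.           1.        ]] 0.0006634818851497261 [[-0.0040838  -0.99999079  0.00131991]
 [-0.99848922  0.00400533 -0.05480176]
 [ 0.05479597 -0.00154171 -0.99849638]] [-0.00263422  0.52906372  1.22049524]
side [[584.44163944   0.         320.78389293]
 [  0.         584.44163944 241.88248531]
 [  0.           0.           1.        ]] 0.029682900754886863 [[-0.92992736 -0.36765077 -0.00824656]
 [-0.22260889  0.58062806 -0.78314516]
 [ 0.29271211 -0.72643236 -0.62178425]] [0.50045634 0.18865185 1.41986079]
```

View pics/top0.png

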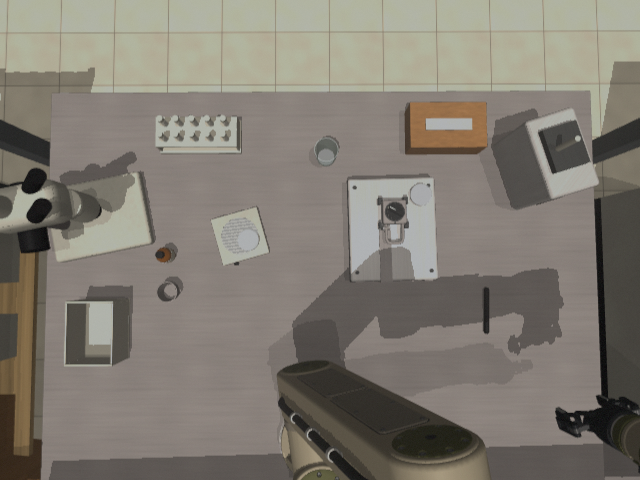

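View pics/side0.png

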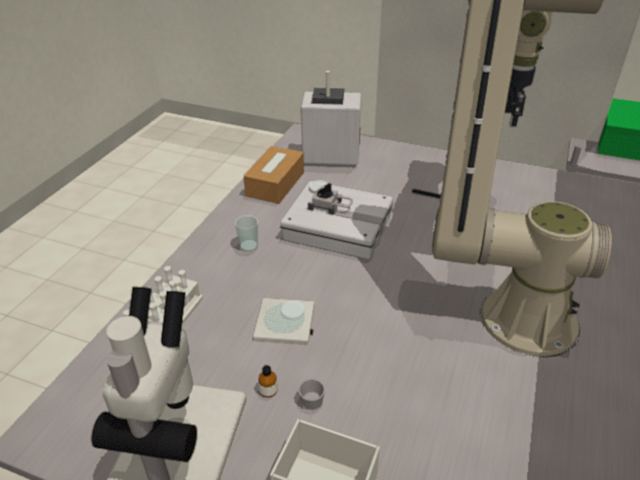

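The top picture shows the case around (393,229), the lock at about (395,215) and the plate at (240,236). I'll enlarge the case and lock next.

```bash
cat > h.py <<'E'
from workcell import *
import cv2, numpy as np
from scipy.spatial.transform import Rotation as Ro
def world(c,uv,z):
    K=c["K"];d=np.array([(uv[0]-K[0,2])/K[0,0],(uv[1]-K[1,2])/K[1,1]]);p=d.copy()
    for _ in range(9): p=d/(1+c["k1"]*(p@p))
    r=c["R"].T@np.array([p[0],p[1],1]);o=-c["R"].T@c["t"]
    return o+r*(z-o[2])/r[2]
def pix(c,X):
    q=c["R"]@np.asarray(X)+c["t"];p=q[:2]/q[2];p=p*(1+c["k1"]*(p@p))
    return p*c["K"][0,0]+c["K"][:2,2]
def tool():
    s=get_state();w=s["orientation"];return s["tcp_pos"],Ro.from_quat([*w[1:],w[0]]).as_matrix(),s
def togo(X,yaw=None):
    """units of 40mm tool frame to put TCP at X; turn so tool x heading... """
    p,R,s=tool();print("travel",np.round(R.T@(np.asarray(X)-p)/.04,3))
    print("tool x heading",np.arctan2(R[1,0],R[0,0]),"tilt",R[:,2])
    if yaw is not None:
        print("turn",-((yaw-np.arctan2(R[1,0],R[0,0])+np.pi)%(2*np.pi)-np.pi))
def st():
    p,R,s=tool();print(s["clock"],p.round(4),"hd %.3f"%np.arctan2(R[1,0],R[0,0]),"z",R[:,2].round(3),"F",s["wrist_force"].round(2),"T",s["ft_torque"].round(3),"gap",round(s["finger_gap"],4),"q",s["joint_pos"].round(3))
E
python3 - <<'E'
from h import *
c=read_camera("top");im=c["image"]
a=cv2.resize(im[170:290,340:446][:, :],None,fx=5,fy=5,interpolation=cv2.INTER_CUBIC)[:,:,::-1]
b=cv2.resize(im[200:270,205:275],None,fx=3.8,fy=3.8,interpolation=cv2.INTER_CUBIC)[:,:,::-1]
o=np.zeros((600,800,3),np.uint8);o[:600,:530]=a;o[:266,534:800]=b
cv2.imwrite("pics/crop1.png",o)
E
```

```text
(no output)
```

View pics/crop1.png

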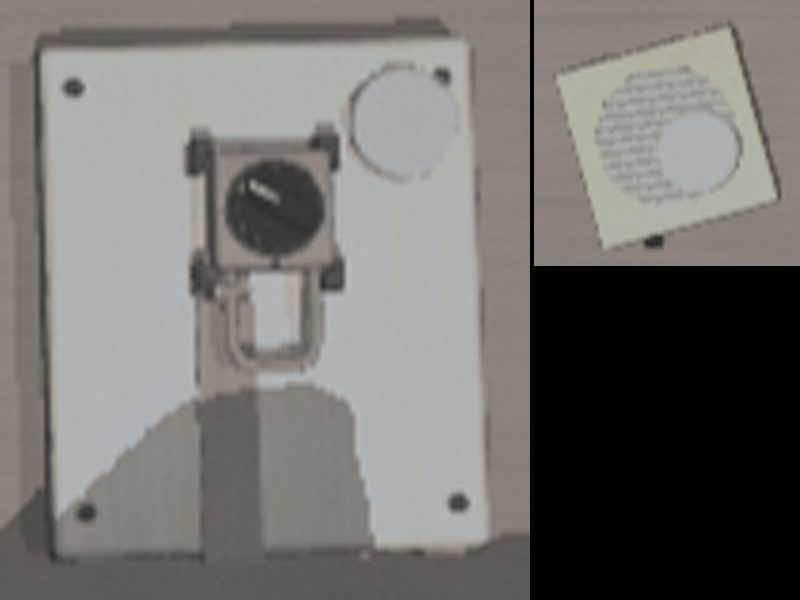

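Crop 1: the lid corners are at crop (40,42), (468,40), (488,545) and (57,553). The index is near (276,262) and the bow's outer edge near (276,370). The pointer's white line runs from (278,201) to (249,181), toward the upper left, so the dial reads about -2.1.

```bash
cat > pose.py <<'E'
from h import *
c=read_camera("top")
f=lambda x,y:((x+.5)/5-.5+340,(y+.5)/5-.5+170)
g=lambda x,y:((x-534+.5)/3.8-.5+205,(y+.5)/3.8-.5+200)
P=[world(c,f(*p),.07)[:2] for p in[(40,42),(468,40),(488,545),(57,553)]]
print("case",np.mean(P,0),[np.linalg.norm(P[i]-P[i-1]).round(4) for i in range(4)])
for a,b in((3,0),(2,1)):d=P[b]-P[a];print("yaw",np.arctan2(d[1],d[0]))
for a,b in((1,0),(2,3)):d=P[b]-P[a];print("yaw",np.arctan2(-d[0],d[1]))
print("lock body from case",np.mean(P,0)+.04*np.array([1,.03]))
print("skirt ctr",world(c,f(275,207),.117)," index",world(c,f(276,263),.11),"bow outer",world(c,f(275,371),.096))
a=world(c,f(278,201),.137);b=world(c,f(249,181),.137);d=b-a;print("ptr",np.arctan2(d[1],d[0]))
Q=[world(c,g(*p),.016)[:2] for p in[(556,74),(732,24),(779,199),(604,249)]]
print("plate",np.mean(Q,0),[np.linalg.norm(Q[i]-Q[i-1]).round(4) for i in range(4)])
print("dish_a",world(c,f(405,121),.084))
E
python3 pose.py; python3 -c "
from h import *
st()"
```

```text
case [ 0.56076039 -0.18219487] [np.float64(0.2644), np.float64(0.2221), np.float64(0.2614), np.float64(0.221)]
yaw 0.025988373838325547
yaw 0.02204130004620157
yaw 0.0008632893484102871
yaw 0.014395972387278116
lock body from case [ 0.60076039 -0.18099487]
skirt ctr [ 0.59980157 -0.18141132  0.117     ]  index [ 0.5725908  -0.18266222  0.11      ] bow outer [ 0.5193834 -0.1836828  0.096    ]
ptr 0.9578474044232852
plate [0.54751404 0.22040902] [np.float64(0.1291), np.float64(0.1297), np.float64(0.1291), np.float64(0.1283)]
dish_a [ 0.647819   -0.25371735  0.084     ]
0.2 [ 0.1615 -0.5515  0.2307] hd 0.285 z [-0.     0.001 -1.   ] F [-0.73  0.28  0.43] T [ 0.011 -0.067 -0.031] gap 0.0855 q [-1.426  0.314  0.045  1.304  0.     1.431]
```

```bash
python3 -m crank '{"travel":[[0.9,-0.4,0],[1.8,-0.8,0],[2.7,-1.2,0],[3.6,-1.6,0],[4.5,-2.0,0]],"turn":[0,0,0,0,0]}' 60 40
python3 -m crank '{"travel":[[0.9,-0.4,0],[1.8,-0.8,0],[2.7,-1.2,0],[3.6,-1.6,0],[4.5,-2.0,0]],"turn":[0,0,0,0,0]}'
python3 -c "
from h import *
st();togo([.6,-.181,.22],1.0)"
```

```text
clock: 0.62
tcp_pos: [0.3127, -0.4232, 0.2312]
orientation: [-0.0, 0.99, 0.142, 0.0]
wrist_force: [0.7, -0.9, -0.2]
finger_gap: 0.06
clock: 1.03
tcp_pos: [0.4632, -0.2956, 0.2313]
orientation: [0.0, 0.99, 0.142, -0.0]
wrist_force: [0.1, -0.7, -0.4]
finger_gap: 0.0599
1.0333 [ 0.4632 -0.2956  0.2313] hd 0.285 z [-0. -0. -1.] F [ 0.13 -0.67 -0.4 ] T [-0.044  0.022  0.03 ] gap 0.0599 q [-0.714  0.263 -0.022  1.286 -0.     2.143]
travel [ 4.086 -1.788  0.282]
tool x heading 0.2847652958190626 tilt [-1.10411136e-05 -1.25667722e-04 -9.99999992e-01]
turn -0.7152347041809373
```

```bash
python3 -m crank '{"travel":[[0.9,-0.4,0],[1.8,-0.8,0],[2.7,-1.2,0],[3.6,-1.6,0],[4.08,-1.79,0]],"turn":[-0.12,-0.24,-0.36,-0.48,-0.6]}'
python3 -m crank '{"travel":[[0,0,0],[0,0,0],[0,0,0]],"turn":[-0.115,-0.115,-0.115]}'
python3 - <<'E'
from h import *
st()
c=read_camera("wrist");im=c["image"]
print(c["K"][0,0],c["k1"],(-c["R"].T@c["t"]).round(3))
for X in([.6,-.181,.117],[.6,-.181,.137]):print(pix(c,X).round(1))
cv2.imwrite("pics/w1.png",cv2.resize(im,(800,600),interpolation=cv2.INTER_CUBIC)[:,:,::-1])
E
```

```text
clock: 1.45
tcp_pos: [0.6011, -0.1793, 0.2308]
orientation: [-0.0, 0.902, 0.432, 0.0]
wrist_force: [-0.2, -0.5, 0.3]
finger_gap: 0.0599
clock: 1.7
tcp_pos: [0.5985, -0.1823, 0.2308]
orientation: [-0.0, 0.878, 0.478, -0.0]
wrist_force: [0.2, -0.6, -0.3]
finger_gap: 0.0599
1.7 [ 0.5985 -0.1823  0.2308] hd 0.997 z [-0.001  0.    -1.   ] F [ 0.16 -0.63 -0.32] T [ 0.023 -0.087  0.006] gap 0.0599 q [-0.424  0.415  0.193  1.349 -0.     1.721]
400.24746332979686 -0.038042275195724395 [ 0.638 -0.121  0.374]
[320.1 224.4]
[320.1 233.1]
```

View pics/w1.png

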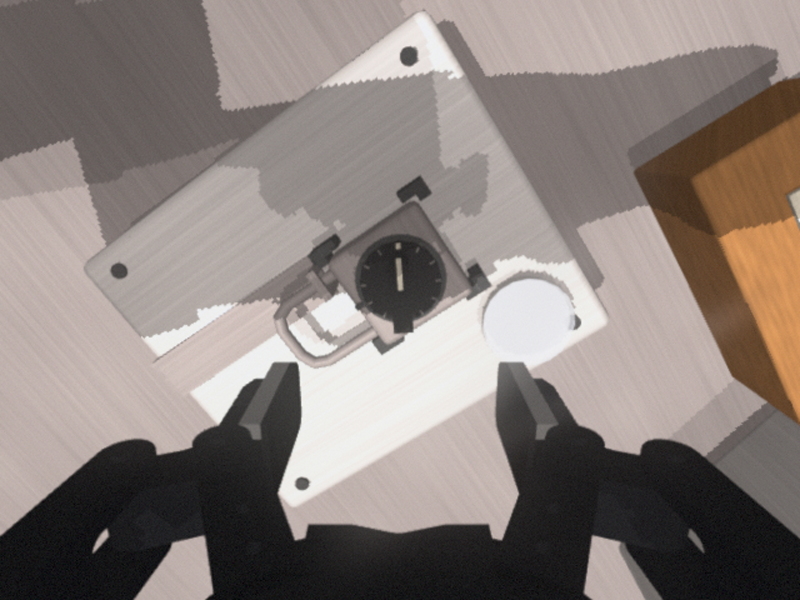

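Wrist view: the skirt centre is at (400,277), where (400,280) was predicted. The pointer line runs from (401,290) to (398,242), almost along the tool's x axis.

Run:
```python
from h import *
c=read_camera("wrist")
w=lambda x,y,z:world(c,((x+.5)/1.25-.5,(y+.5)/1.25-.5),z)
a=w(401,290,.137);b=w(398,242,.137);d=b-a;print(a,b,"ptr",np.arctan2(d[1],d[0]),np.linalg.norm(d))
print("skirt",w(400,277,.117), "top corners", w(413,202,.11),w(468,287,.11),w(391,345,.11))
print("bow outer", w(279,327,.096))
d=w(413,202,.11)-w(468,287,.11);print(np.arctan2(-d[0],d[1]))
A,B,C=w(425,12,.07),w(606,322,.07),w(296,506,.07)
D=w(87,266,.07);print(A,B,C,D,(A+B+C+D)/4);d=A-D;print(np.arctan2(d[1],d[0]));d=B-C;print(np.arctan2(d[1],d[0]))
togo([.6,-.181,.12],1.05)
```

```text
[ 0.60040508 -0.18109282  0.137     ] [ 0.61225886 -0.16008887  0.137     ] ptr 1.0569956278099248 0.024118002409579134
skirt [ 0.60070408 -0.17981589  0.117     ] top corners [ 0.62749341 -0.15096705  0.11      ] [ 0.62797305 -0.20652434  0.11      ] [ 0.57360946 -0.21230153  0.11      ]
bow outer [ 0.52059909 -0.17134312  0.096     ]
0.008633074994596429
[ 0.68735549 -0.07138775  0.07      ] [ 0.68990566 -0.28884191  0.07      ] [ 0.43501454 -0.29538048  0.07      ] [ 0.4311145  -0.07632265  0.07      ] [ 0.56084755 -0.1829832   0.07      ]
0.01925643413517507
0.025646768438836197
travel [0.071 0.014 2.78 ]
tool x heading 0.9962556658065043 tilt [-4.79687176e-04 -1.56517540e-05 -9.99999885e-01]
turn -0.053744334193496
```

```bash
python3 -m crank '{"travel":[[0.06,0.01,0.7],[0.06,0.01,1.4],[0.06,0.01,2.1],[0.06,0.01,2.5],[0.06,0.01,2.72]],"turn":[-0.06,-0.06,-0.06,-0.06,-0.06]}' 32 40
python3 -m crank '{"travel":[[0,0,0],[0,0,0],[0,0,0]],"turn":[0,0,0]}'
python3 -m crank '{"travel":[[0,0,0],[0,0,0],[0,0,0],[0,0,0],[0,0,0]],"turn":[0,0,0,0,0]}' 0 40
python3 -c "
from h import *
st()"
```

```text
clock: 2.22
tcp_pos: [0.598, -0.1811, 0.1198]
orientation: [-0.002, 0.864, 0.504, -0.001]
wrist_force: [-0.1, 0.7, 0.3]
finger_gap: 0.032
clock: 2.47
tcp_pos: [0.601, -0.1816, 0.1242]
orientation: [0.001, 0.863, 0.505, 0.001]
wrist_force: [0.9, -0.3, 0.3]
finger_gap: 0.0321
clock: 2.88
tcp_pos: [0.6008, -0.181, 0.1242]
orientation: [0.001, 0.863, 0.505, 0.001]
wrist_force: [-2.1, 0.3, 5.8]
finger_gap: 0.0091
2.8833 [ 0.6008 -0.181   0.1242] hd 1.060 z [ 0.002 -0.001 -1.   ] F [-2.13  0.33  5.81] T [ 0.105  0.377 -0.025] gap 0.0091 q [-0.42   0.46  -0.003  1.106 -0.     1.661]
```

```bash
python3 -m crank '{"travel":[[0,0,0],[0,0,0],[0,0,0],[0,0,0],[0,0,0]],"turn":[-0.1,-0.2,-0.3,-0.4,-0.5]}' 
python3 -c "
from h import *
st()"
python3 -m crank '{"travel":[[0,0,0],[0,0,0],[0,0,0],[0,0,0],[0,0,0]],"turn":[-0.1,-0.2,-0.3,-0.4,-0.5]}' 
python3 -c "
from h import *
st()"
```

```text
clock: 3.3
tcp_pos: [0.6002, -0.1809, 0.1242]
orientation: [0.001, 0.709, 0.705, -0.0]
wrist_force: [-4.4, -0.3, 7.2]
finger_gap: 0.0087
3.3 [ 0.6002 -0.1809  0.1242] hd 1.565 z [ 0.001 -0.001 -1.   ] F [-4.45 -0.32  7.16] T [ 0.213  0.832 -0.02 ] gap 0.0087 q [-4.200e-01  4.600e-01 -3.000e-03  1.107e+00 -1.000e-03  1.156e+00]
clock: 3.72
tcp_pos: [0.5995, -0.181, 0.1241]
orientation: [0.0, 0.513, 0.858, -0.001]
wrist_force: [-6.6, 0.2, 9.6]
finger_gap: 0.0087
3.7167 [ 0.5995 -0.181   0.1241] hd 2.064 z [-0.001 -0.001 -1.   ] F [-6.59  0.2   9.57] T [ 0.062  1.238 -0.012] gap 0.0087 q [-4.210e-01  4.590e-01 -4.000e-03  1.108e+00 -1.000e-03  6.560e-01]
```

```bash
python3 -m crank '{"travel":[[0.01,-0.02,-0.01],[0.01,-0.02,-0.02],[0.01,-0.02,-0.02],[0.01,-0.02,-0.02],[0.01,-0.02,-0.02]],"turn":[-0.1,-0.2,-0.3,-0.4,-0.5]}' 
python3 -c "
from h import *
st()"
python3 -m crank '{"travel":[[0,0,0],[0,0,0],[0,0,0],[0,0,0],[0,0,0]],"turn":[-0.1,-0.2,-0.3,-0.4,-0.5]}' 
python3 -m crank '{"travel":[[0,0,0],[0,0,0],[0,0,0]],"turn":[-0.1,-0.1,-0.1]}'
python3 - <<'E'
from h import *
st()
c=read_camera("wrist");im=c["image"]
cv2.imwrite("pics/w2.png",cv2.resize(im[180:480,160:560],(800,600),interpolation=cv2.INTER_CUBIC)[:,:,::-1])
E
```

```text
clock: 4.13
tcp_pos: [0.5987, -0.1814, 0.1242]
orientation: [-0.0, 0.285, 0.959, -0.001]
wrist_force: [-4.2, -1.6, 4.4]
finger_gap: 0.0088
4.1333 [ 0.5987 -0.1814  0.1242] hd 2.564 z [-0.001 -0.002 -1.   ] F [-4.15 -1.65  4.44] T [-0.295  0.878  0.033] gap 0.0088 q [-0.422  0.458 -0.005  1.107 -0.002  0.156]
clock: 4.55
tcp_pos: [0.5985, -0.182, 0.1243]
orientation: [-0.001, 0.039, 0.999, -0.001]
wrist_force: [-5.3, -2.7, 4.8]
finger_gap: 0.0087
clock: 4.8
tcp_pos: [0.5987, -0.1816, 0.1242]
orientation: [-0.0, -0.008, 1.0, -0.001]
wrist_force: [-6.0, -3.0, 5.8]
finger_gap: 0.0087
4.8 [ 0.5987 -0.1816  0.1242] hd -3.125 z [-0.001 -0.002 -1.   ] F [-5.98 -3.03  5.81] T [-0.394  1.054 -0.003] gap 0.0087 q [-0.422  0.458 -0.005  1.107 -0.002 -0.438]
```

View pics/w2.png

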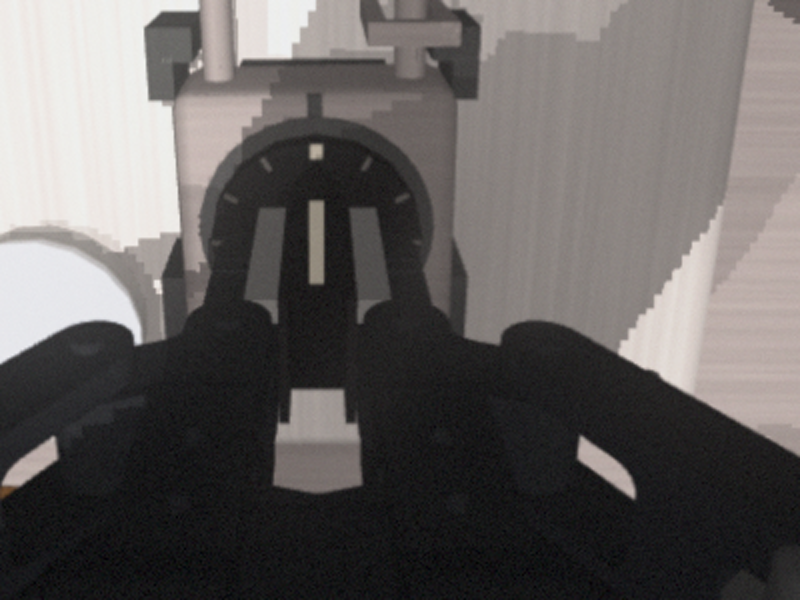

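The dial pointer at (317,150) is aligned with the index mark at (315,105), so the dial is at the opening notch. I'll release it and rise.

```bash
python3 -m crank '{"travel":[[0,0,0],[0,0,0],[0,0,0],[0,0,0]],"turn":[0,0,0,0]}' 32 40
python3 -m crank '{"travel":[[0,0,-0.4],[0,0,-0.9],[0,0,-1.4],[0,0,-1.9],[0,0,-1.9]],"turn":[0,0,0.1,0.2,0.3]}'
python3 -m crank '{"travel":[[0.2,0,0],[0.4,0,0],[0.8,0,0],[1.2,0,0],[1.6,0,0]],"turn":[0.12,0.24,0.36,0.48,0.6]}' 24
python3 -m crank '{"travel":[[0,0,0],[0,0,0],[0,0,0],[0,0,0],[0,0,0]],"turn":[0.12,0.24,0.36,0.48,0.6]}'
python3 - <<'E'
from h import *
st();togo([.5225,-.184,.08],1.59)
c=read_camera("wrist");im=c["image"]
cv2.imwrite("pics/w3.png",cv2.resize(im,(800,600),interpolation=cv2.INTER_CUBIC)[:,:,::-1])
print(pix(c,[.5225,-.1825,.096])*1.25, pix(c,[.6,-.181,.117])*1.25)
E
```

```text
clock: 5.18
tcp_pos: [0.5996, -0.1806, 0.1231]
orientation: [0.0, -0.009, 1.0, 0.0]
wrist_force: [-0.2, 0.4, 0.3]
finger_gap: 0.0325
clock: 5.6
tcp_pos: [0.6015, -0.1815, 0.2038]
orientation: [0.003, 0.143, 0.99, -0.001]
wrist_force: [1.6, -0.3, 0.4]
finger_gap: 0.0324
clock: 6.02
tcp_pos: [0.5374, -0.1626, 0.199]
orientation: [-0.0, 0.429, 0.903, 0.0]
wrist_force: [0.3, -0.8, 0.3]
finger_gap: 0.0241
clock: 6.43
tcp_pos: [0.538, -0.1629, 0.1992]
orientation: [0.0, 0.677, 0.736, 0.0]
wrist_force: [-0.3, -0.8, 1.4]
finger_gap: 0.0238
6.4333 [ 0.538  -0.1629  0.1992] hd 1.654 z [ 0.  0. -1.] F [-0.3  -0.79  1.36] T [ 0.061  0.013 -0.055] gap 0.0238 q [-0.437  0.299 -0.053  1.219  0.     1.051]
travel [-0.495 -0.432  2.981]
tool x heading 1.6538090640391439 tilt [ 3.31031875e-04  9.06813381e-05 -9.99999941e-01]
turn 0.06380906403914377
[365.2421578 323.419893 ] [521.43172642 347.79994893]
```

View pics/w3.png

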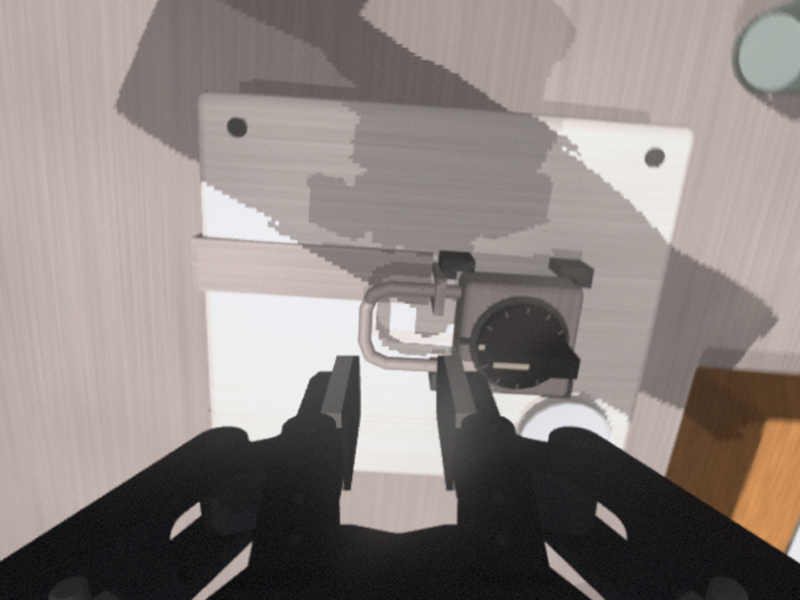

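The bow bar shows at (366,324) against a prediction of (365,323), and the pointer at (482,347) still faces the index. I'll descend onto the bow.

```bash
python3 -m crank '{"travel":[[-0.25,-0.2,0],[-0.495,-0.43,0.4],[-0.495,-0.43,1.1],[-0.495,-0.43,1.6],[-0.495,-0.43,1.9]],"turn":[0.064,0.064,0.064,0.064,0.064]}' 24
python3 -m crank '{"travel":[[0,0,0],[0,0,0.3],[0,0,0.6],[0,0,0.9],[0,0,1.08]],"turn":[0,0,0,0,0]}'
python3 -m crank '{"travel":[[0,0,0],[0,0,0]],"turn":[0,0]}'
python3 -c "
from h import *
st()"
```

```text
clock: 6.9
tcp_pos: [0.5213, -0.1838, 0.1209]
orientation: [-0.001, 0.697, 0.717, -0.0]
wrist_force: [-0.5, 0.2, -0.3]
finger_gap: 0.024
clock: 7.32
tcp_pos: [0.5228, -0.1842, 0.0799]
orientation: [0.0, 0.698, 0.716, 0.0]
wrist_force: [-0.1, -0.1, 0.5]
finger_gap: 0.0241
clock: 7.48
tcp_pos: [0.5227, -0.1843, 0.0805]
orientation: [0.0, 0.698, 0.716, 0.0]
wrist_force: [-0.3, -0.2, -0.3]
finger_gap: 0.0239
7.4833 [ 0.5227 -0.1843  0.0805] hd 1.597 z [ 0. -0. -1.] F [-0.3  -0.16 -0.26] T [-0.008 -0.006 -0.023] gap 0.0239 q [-0.484  0.364 -0.266  0.94  -0.     1.061]
```

```bash
python3 -m crank '{"travel":[[0,0,0],[0,0,0],[0,0,0],[0,0,0],[0,0,0]],"turn":[0,0,0,0,0]}' 0 50
python3 -c "
from h import *
st()"
python3 -m crank '{"travel":[[0,-0.06,0],[0,-0.15,0],[0,-0.25,0],[0,-0.35,0],[0,-0.45,0]],"turn":[0,0,0,0,0]}'
python3 -m crank '{"travel":[[0,-0.05,0],[0,-0.1,0],[0,-0.15,0],[0,-0.18,0],[0,-0.18,0]],"turn":[0,0,0,0,0]}'
python3 -c "
from h import *
st()"
```

```text
clock: 7.9
tcp_pos: [0.523, -0.1844, 0.0808]
orientation: [0.001, 0.698, 0.716, 0.0]
wrist_force: [-0.1, 0.6, 1.7]
finger_gap: 0.0053
7.9 [ 0.523  -0.1844  0.0808] hd 1.596 z [ 0.001 -0.001 -1.   ] F [-0.12  0.63  1.73] T [ 0.135 -0.002  0.073] gap 0.0053 q [-0.484  0.364 -0.266  0.94   0.     1.062]
clock: 8.32
tcp_pos: [0.5042, -0.1848, 0.0802]
orientation: [0.0, 0.698, 0.716, 0.0]
wrist_force: [1.2, 1.4, 1.4]
finger_gap: 0.0053
clock: 8.73
tcp_pos: [0.4968, -0.1849, 0.08]
orientation: [-0.0, 0.698, 0.716, -0.0]
wrist_force: [0.3, 0.3, 1.7]
finger_gap: 0.0054
8.7333 [ 0.4968 -0.1849  0.08  ] hd 1.596 z [-0.001 -0.    -1.   ] F [0.31 0.27 1.65] T [ 0.046 -0.19   0.066] gap 0.0054 q [-0.508  0.324 -0.328  0.92  -0.     1.038]
```

```bash
python3 -m crank '{"travel":[[0,-0.03,0],[0,-0.06,0],[0,-0.06,0],[0,-0.06,0],[0,-0.06,0]],"turn":[0,0,0,0,0]}'
python3 - <<'E'
from h import *
st()
c=read_camera("wrist");im=c["image"]
cv2.imwrite("pics/w4.png",cv2.resize(im,(800,600),interpolation=cv2.INTER_CUBIC)[:,:,::-1])
E
```

```text
clock: 9.15
tcp_pos: [0.495, -0.1851, 0.0801]
orientation: [0.0, 0.698, 0.716, -0.0]
wrist_force: [2.9, 0.5, 0.7]
finger_gap: 0.0052
9.15 [ 0.495  -0.1851  0.0801] hd 1.596 z [ 0. -0. -1.] F [2.88 0.47 0.67] T [-0.01  -0.513 -0.011] gap 0.0052 q [-0.51   0.32  -0.332  0.918 -0.     1.036]
```

View pics/w4.png

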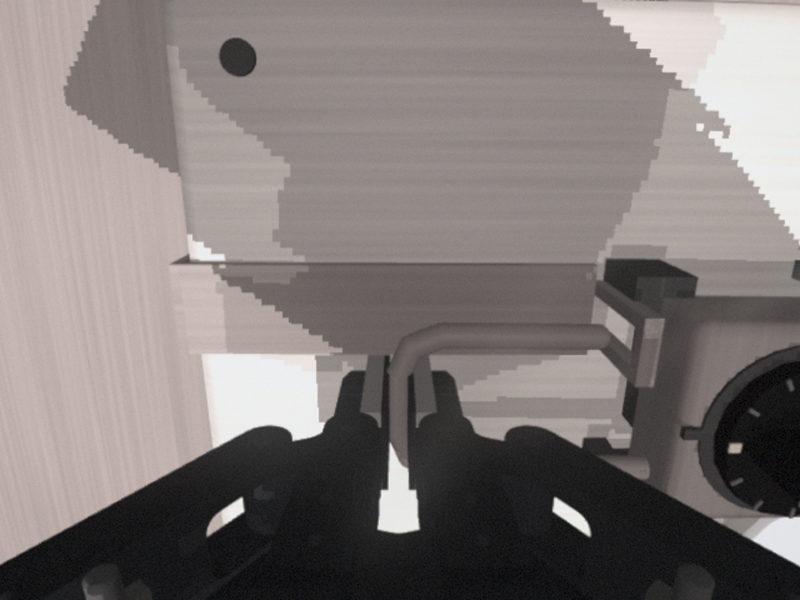

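Frame w4: the short leg's end at about (608,335) is out in front of the eye at about (640,335). The pointer tick at (735,448) is still on the index at (695,432). Total travel was 28 mm and the force has risen to 2.9 N, so the shackle is at its stop. I'll release it and move over the lock body.

```bash
python3 -m crank '{"travel":[[0,0,0],[0,0,0],[0,0,0],[0,0,0]],"turn":[0,0,0,0]}' 22 40
python3 -m crank '{"travel":[[0,0,-0.3],[0,0,-1.0],[0,0,-1.8],[0,0,-2.6],[0,0,-3.2]],"turn":[0,0,0,0,0]}'
python3 -m crank '{"travel":[[0,0.4,0],[0,0.9,0],[0,1.5,0],[0,2.1,0],[0,2.5,0]],"turn":[-0.12,-0.24,-0.36,-0.48,-0.6]}' 72
python3 -m crank '{"travel":[[0,0,0],[0,0,0],[0,0,0],[0,0,0],[0,0,0]],"turn":[-0.12,-0.24,-0.36,-0.48,-0.6]}'
python3 -m crank '{"travel":[[0,0,0],[0,0,0],[0,0,0],[0,0,0],[0,0,0]],"turn":[-0.12,-0.24,-0.36,-0.36,-0.36]}'
python3 - <<'E'
from h import *
st();togo([.594,-.181,.079],3.16)
c=read_camera("top");im=c["image"]
a=cv2.resize(im[180:270,350:440],(600,600),interpolation=cv2.INTER_CUBIC)[:,:,::-1]
c=read_camera("wrist")
print(pix(c,[.599,-.181,.117]), pix(c,[.569,-.182,.11]))
cv2.imwrite("pics/w5.png",cv2.resize(c["image"],(800,600),interpolation=cv2.INTER_CUBIC)[:,:,::-1])
E
```

```text
clock: 9.53
tcp_pos: [0.4943, -0.1848, 0.0797]
orientation: [-0.001, 0.698, 0.716, -0.0]
wrist_force: [0.6, 0.2, 0.9]
finger_gap: 0.0222
clock: 9.95
tcp_pos: [0.495, -0.1851, 0.2105]
orientation: [0.001, 0.698, 0.716, 0.0]
wrist_force: [1.1, 0.5, 0.4]
finger_gap: 0.0221
clock: 10.37
tcp_pos: [0.5963, -0.1825, 0.2078]
orientation: [0.0, 0.453, 0.892, -0.0]
wrist_force: [-0.4, -0.8, 0.0]
finger_gap: 0.0724
clock: 10.78
tcp_pos: [0.5945, -0.1824, 0.2076]
orientation: [-0.001, 0.169, 0.986, -0.0]
wrist_force: [-0.1, -0.4, 0.5]
finger_gap: 0.0718
clock: 11.2
tcp_pos: [0.5946, -0.1824, 0.2078]
orientation: [-0.0, -0.005, 1.0, 0.0]
wrist_force: [-0.5, 0.1, 0.1]
finger_gap: 0.0714
11.2 [ 0.5946 -0.1824  0.2078] hd -3.131 z [-0.001  0.    -1.   ] F [-0.47  0.13  0.13] T [-0.011 -0.005  0.046] gap 0.0714 q [-0.427  0.413  0.134  1.292 -0.    -0.437]
travel [0.013 0.035 3.221]
tool x heading -3.1307934532284785 tilt [-6.84744879e-04  1.16660652e-04 -9.99999759e-01]
turn -0.007608146048891484
[319.50594512 243.47819738] [318.36782379 193.15145666]
```

View pics/w5.png

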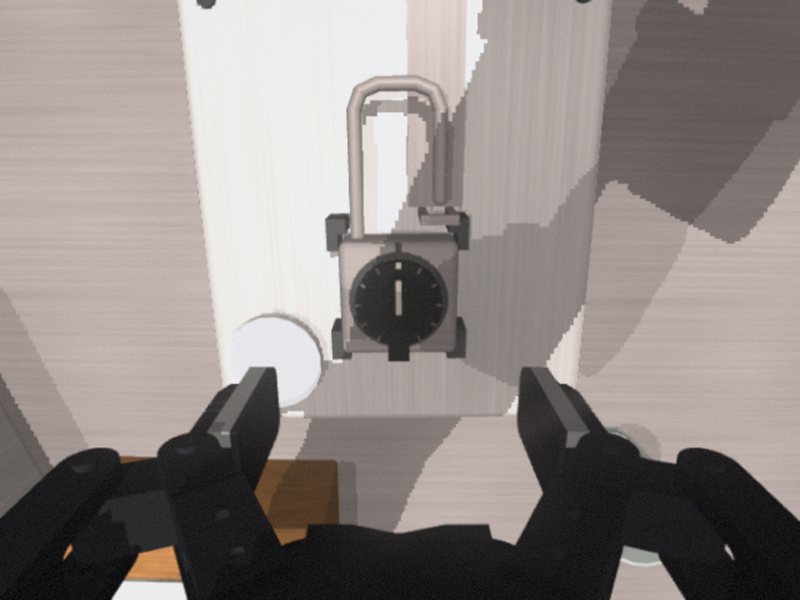

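The lock is open, its skirt centre at (399,300) matches the prediction of (399,304), and the jaws straddle the body squarely. I'll descend and grip.

```bash
python3 -m crank '{"travel":[[0.01,0.035,0.6],[0.01,0.035,1.3],[0.01,0.035,1.9],[0.01,0.035,2.4],[0.01,0.035,2.7]],"turn":[0,0,0,0,0]}' 72
python3 -m crank '{"travel":[[0,0,0.2],[0,0,0.4],[0,0,0.52],[0,0,0.52],[0,0,0.52]],"turn":[0,0,0,0,0]}'
python3 -c "
from h import *
st()"
python3 -m crank '{"travel":[[0,0,0],[0,0,0],[0,0,0],[0,0,0],[0,0,0]],"turn":[0,0,0,0,0]}' 40 70
python3 -c "
from h import *
st()"
```

```text
clock: 11.72
tcp_pos: [0.593, -0.1805, 0.0973]
orientation: [-0.002, -0.006, 1.0, 0.001]
wrist_force: [-0.6, -0.2, 0.1]
finger_gap: 0.0717
clock: 12.13
tcp_pos: [0.5948, -0.1812, 0.0798]
orientation: [0.0, -0.007, 1.0, -0.0]
wrist_force: [-0.6, -1.0, -0.3]
finger_gap: 0.072
12.1333 [ 0.5948 -0.1812  0.0798] hd -3.128 z [ 0.001 -0.    -1.   ] F [-0.59 -1.03 -0.27] T [-0.001  0.026  0.006] gap 0.072 q [-0.425  0.482 -0.082  1.006 -0.    -0.439]
clock: 12.55
tcp_pos: [0.5954, -0.1816, 0.0808]
orientation: [0.001, -0.007, 1.0, -0.001]
wrist_force: [-0.7, -0.7, 5.7]
finger_gap: 0.059
12.55 [ 0.5954 -0.1816  0.0808] hd -3.128 z [ 0.002 -0.001 -1.   ] F [-0.71 -0.73  5.66] T [0.061 0.138 0.012] gap 0.059 q [-0.425  0.481 -0.081  1.006 -0.    -0.439]
```

```bash
python3 -m crank '{"travel":[[0,0,-0.1],[0,0,-0.3],[0,0,-0.5],[0,0,-0.75],[0,0,-1.0]],"turn":[0,0,0,0,0]}'
python3 -m crank '{"travel":[[0,0,-0.3],[0,0,-0.7],[0,0,-1.2],[0,0,-1.7],[0,0,-1.9]],"turn":[0,0,0,0,0]}'
python3 - <<'E'
from h import *
st();togo([.5425,.2204,.15])
c=read_camera("side")
p=pix(c,[.59,-.181,.21]).astype(int);print(p)
cv2.imwrite("pics/s2.png",cv2.resize(c["image"][p[1]-90:p[1]+90,p[0]-120:p[0]+120],(800,600),interpolation=cv2.INTER_CUBIC)[:,:,::-1])
E
```

```text
clock: 12.97
tcp_pos: [0.5939, -0.1807, 0.1199]
orientation: [-0.001, -0.007, 1.0, 0.0]
wrist_force: [0.8, 0.4, -4.6]
finger_gap: 0.0587
clock: 13.38
tcp_pos: [0.5955, -0.1813, 0.1993]
orientation: [0.002, -0.007, 1.0, -0.001]
wrist_force: [1.5, 0.1, -4.8]
finger_gap: 0.0588
13.3833 [ 0.5955 -0.1813  0.1993] hd -3.127 z [ 0.004 -0.002 -1.   ] F [ 1.54  0.11 -4.77] T [-0.053 -0.108  0.02 ] gap 0.0588 q [-0.425  0.412  0.111  1.265  0.    -0.439]
travel [ 1.185 10.064  1.21 ]
tool x heading -3.127204080702741 tilt [ 0.00412715 -0.00174623 -0.99998996]
[326 163]
```

View pics/s2.png

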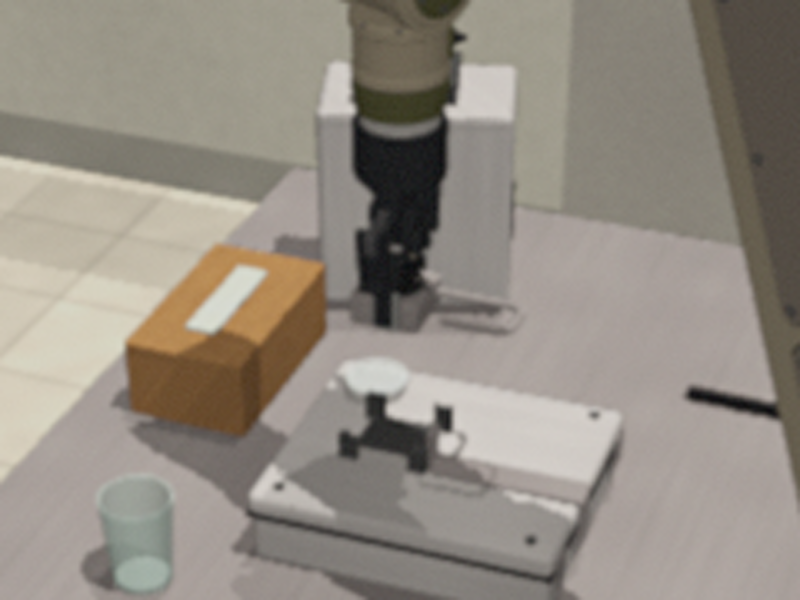

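The lock hangs level in the jaws at about (395,305) with the shackle out to (515,320), and the rest on the lid is empty. I'll carry it to the plate.

```bash
python3 -m crank '{"travel":[[0.04,0.3,0],[0.1,0.9,0],[0.2,1.7,0],[0.3,2.5,0],[0.4,3.3,0]],"turn":[0,0,0,0,0]}'
python3 -m crank '{"travel":[[0.1,0.8,0],[0.2,1.6,0],[0.3,2.4,0],[0.4,3.2,0],[0.5,4.0,0]],"turn":[0,0,0,0,0]}'
python3 -m crank '{"travel":[[0.08,0.8,0],[0.16,1.5,0],[0.22,2.1,0.1],[0.26,2.5,0.2],[0.28,2.75,0.3]],"turn":[0,0,0,0,0]}'
python3 -m crank '{"travel":[[0,0,0.2],[0,0,0.4],[0,0,0.6],[0,0,0.8],[0,0,0.9]],"turn":[0,0,0,0,0]}'
python3 -m crank '{"travel":[[0,0,0],[0,0,0],[0,0,0],[0,0,0],[0,0,0]],"turn":[0,0,0,0,0]}'
python3 - <<'E'
from h import *
st()
c=read_camera("side")
p=pix(c,[.54,.22,.16]).astype(int);print(p, pix(c,[.5475,.2204,.15]))
a=cv2.resize(c["image"][p[1]-75:p[1]+75,p[0]-60:p[0]+60],(400,500),interpolation=cv2.INTER_CUBIC)
c=read_camera("wrist")
b=cv2.resize(c["image"],(400,300))
o=np.zeros((500,800,3),np.uint8);o[:,:400]=a;o[:300,400:]=b
cv2.imwrite("pics/s3.png",o[:,:,::-1])
E
```

```text
clock: 13.85
tcp_pos: [0.575, -0.0475, 0.1937]
orientation: [-0.001, -0.007, 1.0, 0.001]
wrist_force: [0.8, 1.5, -4.0]
finger_gap: 0.0584
clock: 14.27
tcp_pos: [0.5525, 0.1124, 0.1939]
orientation: [-0.001, -0.007, 1.0, 0.0]
wrist_force: [0.6, -0.4, -4.2]
finger_gap: 0.0587
clock: 14.68
tcp_pos: [0.5396, 0.2225, 0.1818]
orientation: [-0.001, -0.008, 1.0, 0.0]
wrist_force: [0.1, -0.4, -4.2]
finger_gap: 0.0586
clock: 15.1
tcp_pos: [0.541, 0.2189, 0.1454]
orientation: [-0.001, -0.006, 1.0, -0.0]
wrist_force: [-0.7, -0.2, -3.8]
finger_gap: 0.0592
clock: 15.52
tcp_pos: [0.542, 0.2202, 0.1479]
orientation: [0.001, -0.007, 1.0, 0.0]
wrist_force: [-0.4, 0.1, -4.4]
finger_gap: 0.0584
15.5167 [0.542  0.2202 0.1479] hd -3.128 z [ 0.001  0.    -1.   ] F [-0.43  0.11 -4.44] T [-0.    -0.028  0.003] gap 0.0584 q [ 0.249  0.367 -0.084  1.118 -0.     0.235]
[283 273] [280.71186609 275.92958415]
```

View pics/s3.png

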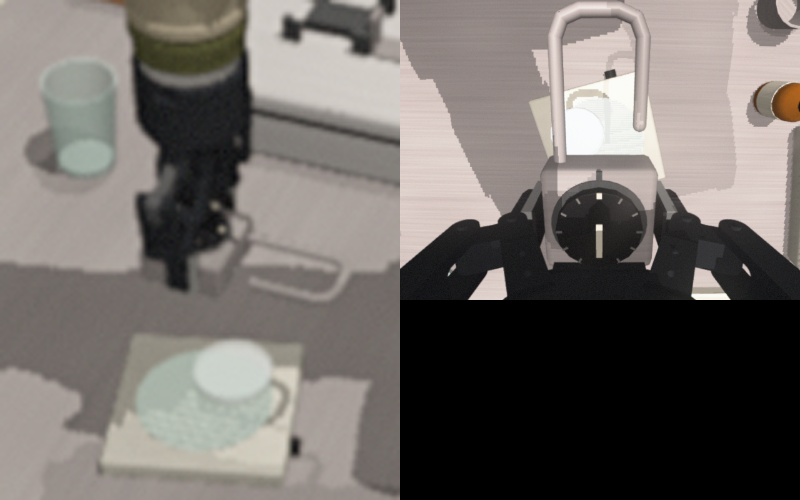

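The lock is level over the plate, dial up, pointer on the index and shackle fully out, and the dish is undisturbed. I'm handing in.

```bash
python3 -m crank '{"travel":[[0,0,0],[0,0,0],[0,0,0]],"turn":[0,0,0]}'; python3 -c "
from h import *
print(abs(get_state()['qvel']).max());print(hand_in())"
```

```text
clock: 15.87
tcp_pos: [0.5415, 0.2203, 0.1473]
orientation: [0.0, -0.007, 1.0, -0.0]
wrist_force: [-0.1, 1.0, -4.6]
finger_gap: 0.0588
0.0024309439626344666
the job is handed in; nothing more can be done
None
```

I set the dial, opened the lock and handed the job in with the lock held over the light plate. The hand-in reports no verdict, so what follows rests on my own checks.

**What I did**
- **Dial:** I turned it about 2.1 rad anticlockwise, through four clicks, to the opening notch. The wrist picture showed the pointer on the index mark before and after I let go.
- **Shackle:** I pulled the bow straight out with the lock still in its rest. It moved about 28 mm including the lock's play, and the force rose to about 3 N at the end, which I took as the stop. A picture showed the short leg clear of the eye.
- **Lift and carry:** I gripped the lock body by its sides, lifted it off and carried it over the plate.

**Last checks**
- **Position:** the gripper reads (0.5415, 0.2203, 0.147) and I held the lock about 5 mm off its centre. That puts the lock within a few mm of the measured plate centre (0.5475, 0.2204), with its underside about 15 cm up.
- **Hold:** the fingers are stopped on the lock at 59 mm, and the wrist carries about 4.5 N.
- **State:** the tool is vertical and the arm is still. The last pictures show the shackle fully out and the dial on top. Nothing looks disturbed in them, but I did not measure the bystanders again.

No check failed. The wrist force reached about 12 N while I turned the dial, from a slight off-centre grip, and I eased it partway. I could not read the dial and shackle joints directly, so those come from pictures and tool travel.

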